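# Reverse the ratchet and clamp a glued sign letter in the craft press

### The job

The glued letter T lies on its board in the little hand press, but the press's ratchet handle is still set to loosen. Throw the small lever on top of the ratchet fully over to tighten, swing the handle about 30 degrees or more back anticlockwise to feel that it now runs free without lifting the press plate, then work the handle to and fro until the plate holds the letter firmly and the handle has gone clearly stiffer. Do not go on forcing it, since that crushes the letter, leave the lever at tighten, let go, and leave the other things on the table as they are.

Things in the scene. Friction and masses are not known exactly. Their poses are not given: they have to be found in the camera images.
- press: steel and grey-painted hand press, fixed; origin under its bed's centre, on the upright screw axis. Bed 170 x 210 mm (x, y), 20 mm thick; columns 18 mm across at y = +-90 mm; crosshead top at z = 122 mm. On it, a round ratchet head 76 mm across, z = 125 to 147 mm, with a handle bar 18 mm wide, its top at z = 141 mm, along the press's -x (roughly to the robot) at joint handle 0
- handle (a joint): ratchet handle about the upright screw axis, rad; positive is clockwise from above = tightening (the end of a handle that points to the robot goes to the robot's left); stops at -1.25 and 1.25. 16 teeth: up to 0.4 rad of a stroke is lost before it bites; the job takes two or three strokes
- handle_knob (a point): mid-height of the free part of the upright wooden knob at the end of the handle bar, 125 mm from the screw axis; 22 mm across, top 19 mm above this point, the bar's top 19 mm below. Force at the knob: free-wheeling 1 to 2 N with soft clicks; turning the unloaded screw about 6.5 N moving, 3 to 5 N held still; once the plate bears it climbs about 2 N per 0.1 rad: letter firm about 3.5 N above unloaded, crushed about 8 N above
- lever (a joint): small direction lever relative to the handle, about the same axis, rad; positive is clockwise from above. Starts near 0: handle loosens (drives anticlockwise, free-wheels clockwise). 0.9, its stop: handle tightens (drives clockwise, free-wheels anticlockwise). Must be past 0.75; in the middle the pawls skip. Needs about 3 N at the fin, stays where left; pushing past the stop turns the handle
- lever_fin (a point): centre of the direction lever's upright fin, 30 mm from the screw axis, opposite the handle bar when joint lever is 0.45; 8 mm thick (in the way it is pushed), 14 mm long radially, top 13 mm above this point, the lever's flat arm 8 mm and the ratchet head 13 mm below it
- platen: round steel press plate, 96 mm across, 11 mm thick, on stiff disc springs; origin at its underside's centre; goes down 8 mm per radian of clockwise screw turn, starts 10 to 14 mm above the letter; stays when the handle is let go
- signboard: a 120 x 110 x 8 mm card backing board with a 12 mm thick plywood letter T glued on it (top of the letter 20 mm above the origin), loose on the bed under the plate; origin under its centre
- tape: a paper-coloured ring of masking tape lying flat, 84 mm across, 24 mm high; origin under its centre; a bystander beside the press
- jar: a clear jar with a white cap, 60 mm across, 75 mm high; origin under its centre; a bystander beside the press
- brush: a brush with a blue handle, 190 mm long, lying beyond the press; a bystander
- tumbler: a clear open tumbler, 72 mm across, 85 mm high; origin under its centre; a bystander
- letter_r: a loose plywood letter R, 110 mm tall, 12 mm thick, lying flat; a bystander
- letter_l: a loose plywood letter L, 110 mm tall, 12 mm thick, lying flat; a bystander
- offcut: a wooden offcut, 100 x 55 x 24 mm, lying flat; a bystander
Things that resemble listed ones, but are neither listed nor needed, are in the scene too. Leave any purple or yellow look-alike of the signboard alone.

How it is judged:
By the outcome, as a careful person would: the job done as asked, in the order asked, and still so for the second after the job is handed in, with the robot touching nothing.
It also fails if it takes over 70 s, if anything falls off the work surface, if the arm or the gripper's body presses on something with over 40 N, if the wrist force passes 120 N, or if a joint passes its speed limit or range.

### The arm

A 6-joint arm with a two-finger parallel gripper is mounted at the origin on the work surface. World frame = base frame: x ahead of the robot, y to its left, z up, the work surface at z = 0. Lengths are in mm, angles in rad, forces in N, time in s.
With the tool pointing down it reaches from about 425 to 925 mm from the base axis. Payload 12.5 kg.
Tool frame: the origin (TCP) lies on the centre line of the jaws, within the pads' length; the fingertips stand 11 mm ahead of it and the grasp point (between the pads) lies 8 mm behind it; z points along the fingers, y is the line along which they close (so a half turn about z gives the same grasp; the last joint's range is limited). The gripper opens to 85 mm and grips with 20 to 120 N. Pads are 22 mm wide; open, the fingers measure 114 mm over their backs; the gripper's body (76 mm by 85 mm) begins 54 mm behind the grasp point. The pads swing forward as they close: fully open they stand 13 mm farther back than shut.
Start: joints at [1.108, 0.491, 1.559, -0, 1.092, -0.106], TCP at [218.282, 585.659, 242.327] pointing down, gripper open.
Joint ranges: [-3.1, 3.1], [-0.84, 2.19], [0.05, 2.79], [-1.13, 4.28], [0.06, 2.93], [-2.69, 2.69]. Speed limits (rad/s): [2.22, 2.22, 2.79, 3.14, 3.14, 3.14].

### API

Orientations are given as a unit quaternion [w, x, y, z].
In Python, from plant import status, cams, job gives the robot as it stands. The module is installed in compiled form; this text tells all that it offers.
- The arm moves only by the tool arm_command, never from a script. Its arguments are lists of equal length, an entry for each row: "travel": the shift along the tool's x, y, z as a fraction of full scale, a list of three; "angular": the turn, a rotation vector about the tool's x, y, z as a fraction of full scale, a list of three. A call has 1 to 8 rows; each row shifts and turns the commanded pose from where the row before left it, along the tool's axes as they then stand; what a row does not reach is not made up. Full scale, the value 1, is 25 mm for a shift and 6 degrees for a turn. A row lasts 1/12 s, in which the tool goes at most 41.7 mm and 7.16 degrees, less where a joint would pass 70% of its speed; a pose out of reach is approached as far as the arm can. A call with a number of a shift or a turn outside -1 to 1 is refused whole. A call with a gripper value outside its range is refused whole. "hand" is the gripper command: -1 is fully open, 1 is shut, values between are in proportion, set as the call begins (left out, the last holds). The fingers move at their own pace and stop on an object; the grip force is fixed at half the most. Time passes only in rows, so rows that do not move let the fingers close. It gives the time, the measured TCP pose, the force, the opening and the grip force at its end, in the units of the state.
- status.get_obs(): the state, without advancing time (a new reading comes with each control period).
- cams.capture(name): name is "side" or "top" or "wrist"; returns a dict with "image" (400x640x3 uint8, red, green, blue), "depth" (400x640 float32, mm along the optical axis (not along the pixel's ray), 0 where there is no reading), "fx", "fy", "cx", "cy" (pixels), "position" and "attitude" of the camera in the world. Camera axes: x right, y down, z forward; pixel columns grow to the right and rows downward; lengths in mm; the calibration is good to about 2 mm. A picture is of the moment at which its call begins.
- job.job_done(): hands the job in; it is judged then, once.
The state is a dict: "t": time; "q": joint angles; "dq": joint speeds; "joint_torque": joint torques, N m; "ee_pos": TCP position; "tcp_rot": TCP orientation; "ft_force": force on the tool from outside, world axes, zero at the start; "ft_torque": the same for the moment, N m; "width": finger opening in mm; "grip_force": force on a finger pad.
Only numpy, scipy, OpenCV 4.12 (cv2) and the standard library are available. Lean on these libraries where they do the work, as an engineer would, in place of code of your own. Each camera call takes 0.05 s, during which the arm holds its last target. There are 200 camera calls.

## Working session

There is one attempt and no reset: what is moved stays moved. The work goes in short steps, Python scripts to look and compute and a tool call to move; the robot and the scene stay as the last step left them, time stands still between calls to the robot, and variables do not carry over. Pictures are saved under pics/ and viewed, at most 10 in all, crops included, and the job is handed in when it is done.

Besides the shell and the picture viewer there is one more tool, called after "Call:" as name(argument=value, ...), one argument or row to a line, values as JSON. arm_command: Moves the arm, as the interface text tells. Its arguments: {"type":"object","properties":{"travel":{"type":"array","items":{"type":"array","items":{"type":"number","minimum":-1,"maximum":1}}},"angular":{"type":"array","items":{"type":"array","items":{"type":"number","minimum":-1,"maximum":1}}},"hand":{"type":"number"}},"required":["travel","angular"]}

```bash
mkdir -p pics; cat > h.py <<'E'
import numpy as np, cv2
from plant import status, cams, job
from scipy.spatial.transform import Rotation as R
def rot(q): return R.from_quat([q[1],q[2],q[3],q[0]]).as_matrix()
def cap(n,f=None):
    c=cams.capture(n)
    if f: cv2.imwrite('pics/'+f,c['image'][:,:,::-1])
    return c
def world(c):
    v,u=np.mgrid[0:400,0:640]; d=c['depth']
    P=np.stack([(u-c['cx'])/c['fx']*d,(v-c['cy'])/c['fy']*d,d],-1)
    return P@rot(c['attitude']).T+np.array(c['position'])
def proj(c,p):
    q=rot(c['attitude']).T@(np.array(p,float)-np.array(c['position']))
    return c['fx']*q[0]/q[2]+c['cx'],c['fy']*q[1]/q[2]+c['cy']
E
python3 - <<'E'
from h import *
o=status.get_obs();print(o)
import pickle
D={n:cap(n,n+'0.png') for n in ('top','side')}
pickle.dump(D,open('d0.pkl','wb'))
for n in D: print(n,D[n]['position'],D[n]['attitude'],D[n]['fx'])
E
```

```text
{'t': 0.0, 'q': array([ 1.10838609e+00,  4.91546626e-01,  1.55945709e+00,  2.06922424e-05,
        1.09171199e+00, -1.05586131e-01]), 'dq': array([-0.00044888,  0.00091854,  0.00028825, -0.00021525,  0.00157208,
       -0.00155102]), 'joint_torque': array([ 1.76958434e-03, -6.18448591e+01, -2.61591482e+01, -8.23862911e-05,
        4.09560351e-03,  4.14647695e-05]), 'ee_pos': array([218.18029044, 585.44639986, 241.73314119]), 'tcp_rot': array([-1.66148802e-04,  1.77471728e-01,  9.84125739e-01, -5.36462886e-04]), 'ft_force': array([-0.12391352,  0.34426003, -0.22329493]), 'ft_torque': array([ 0.01681707, -0.02780173, -0.06123428]), 'grip_force': 0.0, 'width': 85.134698521034}
top [ 390.38922753   19.30056613 1463.62450917] [ 0.03260041 -0.69987117  0.71257595 -0.03678411] 412.0617873447258
side [1162.0175794  1228.40509701 1103.15802442] [-0.10579931  0.21357228  0.86414099 -0.44323103] 484.658693678213
```

View pics/top0.png

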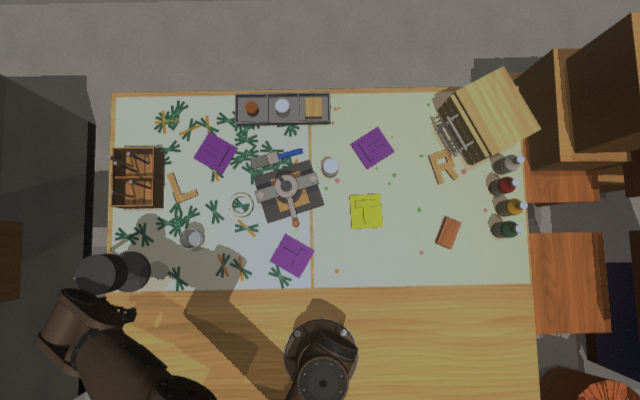

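View pics/side0.png

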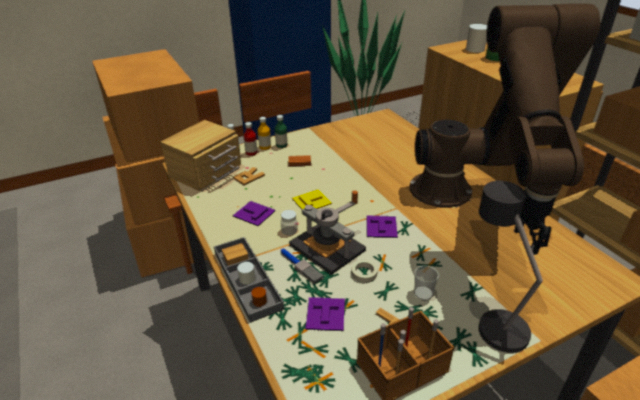

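The press is at top px ~(288,190), with the ratchet head at (286,186) and the knob at (295,221). The jar is at (330,166), the tape at (243,204) and the brush at (280,157). Next is an enlarged crop with depth measurements.

```bash
python3 - <<'E'
from h import *
import pickle
D=pickle.load(open('d0.pkl','rb'))
c=D['top'];im=c['image'][145:240,225:350,::-1]
a=cv2.resize(im,None,fx=5,fy=5,interpolation=cv2.INTER_CUBIC)
s=D['side'];b=s['image'][180:280,280:405,::-1]
b=cv2.resize(b,(0,0),fx=3,fy=3,interpolation=cv2.INTER_CUBIC)
cv2.imwrite('pics/crop.png',a)
W=world(c)
for u,v in [(286,186),(295,221),(294,210),(292,203),(283,177),(256,190),(323,200),(304,161),(272,222),(330,166),(243,204)]: print(u,v,W[v,u].round())
z=W[...,2]
m=(z>128)&(z<220)&(W[...,0]>450)&(W[...,0]<800)&(abs(W[...,1]-60)<150)
P=W[m];print(len(P))
k=P[P[:,2]>155];print('high',k.round())
# crosshead/ratchet
E
```

```text
286 186 [569. 103. 153.]
295 221 [455.  75. 175.]
294 210 [493.  80. 136.]
292 203 [515.  85. 143.]
283 177 [600. 113. 146.]
256 190 [563. 205. 115.]
323 200 [537. -18.  -1.]
304 161 [676.  47.  18.]
272 222 [462. 165.  -2.]
330 166 [647. -43.  69.]
243 204 [529. 269. -10.]
626
high [[603. 125. 166.]
 [602. 121. 171.]
 [599. 127. 173.]
 [598. 124. 177.]
 [599. 121. 170.]
 [595. 124. 177.]
 [596. 121. 170.]
 [595. 118. 174.]
 [592. 121. 173.]
 [593. 118. 170.]
 [593. 115. 166.]
 [590. 122. 164.]
 [591. 119. 161.]
 [585. 113. 155.]
 [572. 119. 155.]
 [565.  97. 155.]
 [462.  75. 170.]
 [462.  72. 172.]
 [458.  81. 176.]
 [458.  78. 180.]
 [458.  75. 180.]
 [458.  72. 175.]
 [458.  69. 177.]
 [455.  81. 178.]
 [455.  78. 178.]
 [455.  75. 175.]
 [455.  72. 179.]
 [455.  69. 176.]
 [455.  66. 176.]
 [452.  84. 179.]
 [452.  81. 176.]
 [452.  78. 177.]
 [452.  75. 177.]
 [452.  72. 177.]
 [452.  69. 180.]
 [452.  66. 179.]]
```

View pics/crop.png

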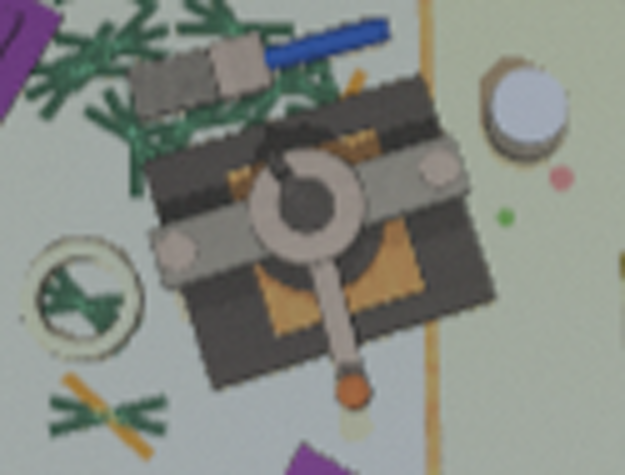

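```bash
cat >> h.py <<'E'
def to(target):
    o=status.get_obs();M=rot(o['tcp_rot'])
    d=np.array(target,float)-o['ee_pos']
    print('t %.2f'%o['t'],'ee',o['ee_pos'].round(1),'yaw_y %.1f'%np.degrees(np.arctan2(M[1,1],M[0,1])),'q6 %.2f'%o['q'][5],'F',o['ft_force'].round(1),'tool units',(M.T@d/25).round(2))
E
python3 - <<'E'
from h import *
import pickle
c=pickle.load(open('d0.pkl','rb'))['top'];W=world(c)
for u,v in [(110,272),(90,272),(133,270),(140,260)]: print(u,v,W[v,u].round())
E
```

```text
110 272 [324. 524. 429.]
90 272 [325. 573. 429.]
133 270 [304. 645.  17.]
140 260 [337. 623.  14.]
```

Call:
arm_command(
  travel=[
    [0, 0, -0.6],
    [0, 0, -0.6],
    [0, 0, -0.6],
    [0, 0, -0.6],
    [0, 0, -0.6],
    [0, 0, -0.6],
  ],
  angular=[
    [0, 0, -1],
    [0, 0, -1],
    [0, 0, -1],
    [0, 0, -1],
    [0, 0, -1],
    [0, 0, -0.75],
  ],
  hand=1,
)

```text
t: 0.6
ee_pos: [218.2, 585.5, 332.7]
tcp_rot: [-0.0, -0.125, 0.992, -0.0]
ft_force: [-0.3, 0.3, -0.3]
width: 12.0
grip_force: 0.0
```

```bash
python3 - <<'E'
from h import *
to([520,100,330])
E
```

```text
t 0.60 ee [218.2 585.5 332.7] yaw_y 104.4 q6 -0.71 F [-0.3  0.3 -0.3] tool units [ -6.87 -21.81   0.12]
```

Call:
arm_command(
  travel=[
    [0.25, -0.95, 0],
    [0.25, -0.95, 0],
    [0.25, -0.95, 0],
    [0.25, -0.95, 0],
    [0.25, -0.95, 0],
    [0.25, -0.95, 0],
    [0, -1, 0],
    [-0.5, -1, 0],
  ],
  angular=[
    [0, 0, 0],
    [0, 0, 0],
    [0, 0, 0],
    [0, 0, 0],
    [0, 0, 0],
    [0, 0, 0],
    [0, 0, 0],
    [0, 0, 0],
  ],
)

```text
t: 1.27
ee_pos: [239.4, 391.3, 332.3]
tcp_rot: [-0.0, -0.123, 0.992, -0.0]
ft_force: [0.7, 0.7, -0.2]
width: 0.3
grip_force: 0.0
```

Call:
arm_command(
  travel=[
    [-0.6, -1, 0],
    [-0.6, -1, 0],
    [-0.6, -1, 0],
    [-0.6, -1, 0],
    [-0.6, -1, 0],
    [-0.6, -1, 0],
    [-0.6, -1, 0],
    [-0.6, -1, 0],
  ],
  angular=[
    [0, 0, 0],
    [0, 0, 0],
    [0, 0, 0],
    [0, 0, 0],
    [0, 0, 0],
    [0, 0, 0],
    [0, 0, 0],
    [0, 0, 0],
  ],
)

```text
t: 1.93
ee_pos: [406.5, 226.7, 332.2]
tcp_rot: [-0.0, -0.122, 0.992, 0.0]
ft_force: [0.6, -0.1, 0.0]
width: 0.2
grip_force: 0.0
```

```bash
python3 - <<'E'
from h import *
to([520,100,330])
E
```

```text
t 1.93 ee [406.5 226.7 332.2] yaw_y 104.1 q6 -1.45 F [ 0.6 -0.1  0. ] tool units [-3.17 -6.02  0.09]
```

Call:
arm_command(
  travel=[
    [-0.5, -1, 0],
    [-0.5, -1, 0],
    [-0.5, -1, 0],
    [-0.5, -1, 0],
    [-0.5, -1, 0],
    [-0.5, -1, 0],
    [0, 0, 0],
    [0, 0, 0],
  ],
  angular=[
    [0, 0, 0],
    [0, 0, 0],
    [0, 0, 0],
    [0, 0, 0],
    [0, 0, 0],
    [0, 0, 0],
    [0, 0, 0],
    [0, 0, 0],
  ],
)

```text
t: 2.6
ee_pos: [515.3, 99.7, 331.6]
tcp_rot: [-0.001, -0.121, 0.993, 0.0]
ft_force: [-0.4, -0.9, 0.7]
width: -0.1
grip_force: 0.0
```

```bash
python3 - <<'E'
from h import *
import pickle
to([600,130,200])
c=cap('wrist','w1.png');pickle.dump(c,open('w1.pkl','wb'))
print(c['position'],c['attitude'],c['fx'])
W=world(c);z=W[...,2]
P=W[(z>165)&(z<185)]
from collections import Counter
for lo,hi in ((172,186),(160,176)):
    m=((z>lo)&(z<hi)).astype(np.uint8);n,l,s,ce=cv2.connectedComponentsWithStats(m)
    for i in range(1,n):
        if s[i,4]>30: print(lo,s[i],W[l==i].mean(0).round(1),W[l==i].min(0).round(),W[l==i].max(0).round())
E
```

```text
t 2.60 ee [515.3  99.7 331.6] yaw_y 103.9 q6 -1.75 F [-0.4 -0.9  0.7] tool units [-3.58  0.36  5.26]
[433.87087718  79.97797906 464.10393162] [0.10017712 0.60755231 0.77743267 0.12823096] 300.5997695071901
172 [295  97  24  24 446] [448.5  73.9 179.4] [438.  63. 174.] [459.  84. 183.]
```

View pics/w1.png

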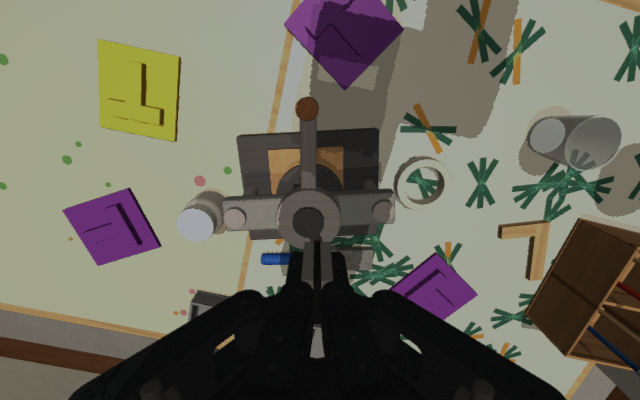

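The wrist view puts the knob at (307,108) and the head centre at ~(308,217); the fin is hidden behind the fingers. I'll intersect the centre ray with z=147.

```bash
python3 - <<'E'
from h import *
import pickle
c=pickle.load(open('w1.pkl','rb'));W=world(c)
def ray(u,v,z):
    d=rot(c['attitude'])@np.array([(u-c['cx'])/c['fx'],(v-c['cy'])/c['fy'],1]);p=np.array(c['position']);return (p+d*(z-p[2])/d[2]).round(1)
for (u,v),z in [((308,217),147),((278,217),147),((340,217),147),((308,107),179),((235,218),122),((382,210),122)]:print(u,v,ray(u,v,z),W[v,u].round(1))
z=W[...,2]
m=(z>143)&(z<150)&(np.hypot(W[...,0]-570,W[...,1]-103)<42)
P=W[m][:,:2]
from scipy.optimize import least_squares
from scipy.spatial import ConvexHull
H=P[ConvexHull(P).vertices];r=least_squares(lambda x:np.hypot(*(H-x).T)-38,[570,103],loss='soft_l1');print(len(P),r.x,H.round())
E
```

```text
308 217 [565.6 102.5 147. ] [563.  102.1 153.2]
278 217 [573.9  69.3 147. ] [573.9  69.3 147. ]
340 217 [556.8 138.  147. ] [557.6 138.4 144.9]
308 107 [446.9  75.1 179. ] [446.9  75.1 179.8]
235 218 [599.   17.3 122. ] [595.5  18.6 129.2]
382 210 [545.1 189.9 122. ] [542.7 187.4 129.6]
2152 [569.87928123 103.33948059] [[606.  91.]
 [607. 101.]
 [606. 104.]
 [589. 135.]
 [584. 137.]
 [579. 139.]
 [572. 141.]
 [566. 141.]
 [555. 138.]
 [550. 135.]
 [543. 130.]
 [541. 128.]
 [538. 122.]
 [536. 120.]
 [535. 118.]
 [533. 111.]
 [532. 106.]
 [532.  99.]
 [532.  98.]
 [535.  88.]
 [539.  82.]
 [540.  80.]
 [544.  76.]
 [547.  74.]
 [548.  73.]
 [553.  69.]
 [557.  68.]
 [565.  66.]
 [569.  66.]
 [576.  66.]
 [577.  66.]
 [586.  69.]
 [594.  74.]
 [598.  79.]
 [603.  86.]]
```

```bash
python3 - <<'E'
from h import *
to([568,153,200])
to([568,153,169])
E
```

```text
t 2.65 ee [514.8 100.5 331.9] yaw_y 104.0 q6 -1.75 F [ 0.4 -0.2  0.2] tool units [-2.58  1.52  5.27]
t 2.65 ee [514.8 100.5 331.9] yaw_y 104.0 q6 -1.75 F [ 0.4 -0.2  0.2] tool units [-2.58  1.52  6.51]
```

Call:
arm_command(
  travel=[
    [-0.65, 0.38, 0.8],
    [-0.65, 0.38, 0.8],
    [-0.65, 0.38, 0.8],
    [-0.63, 0.38, 0.8],
    [0, 0, 1],
    [0, 0, 1],
    [0, 0, 0],
    [0, 0, 0],
  ],
  angular=[
    [0, 0, 0],
    [0, 0, 0],
    [0, 0, 0],
    [0, 0, 0],
    [0, 0, 0],
    [0, 0, 0],
    [0, 0, 0],
    [0, 0, 0],
  ],
)

```text
t: 3.32
ee_pos: [567.5, 154.0, 202.1]
tcp_rot: [-0.001, -0.123, 0.992, 0.0]
ft_force: [-0.6, -0.5, 1.4]
width: 0.2
grip_force: 0.0
```

```bash
python3 - <<'E'
from h import *
import pickle
to([568,153,169])
c=cap('wrist','w2.png')
cv2.imwrite('pics/w2c.png',cv2.resize(c['image'][150:400,180:500,::-1],(800,600)))
E
```

```text
t 3.32 ee [567.5 154.  202.1] yaw_y 104.1 q6 -1.66 F [-0.6 -0.5  1.4] tool units [-0.01 -0.04  1.32]
```

View pics/w2c.png

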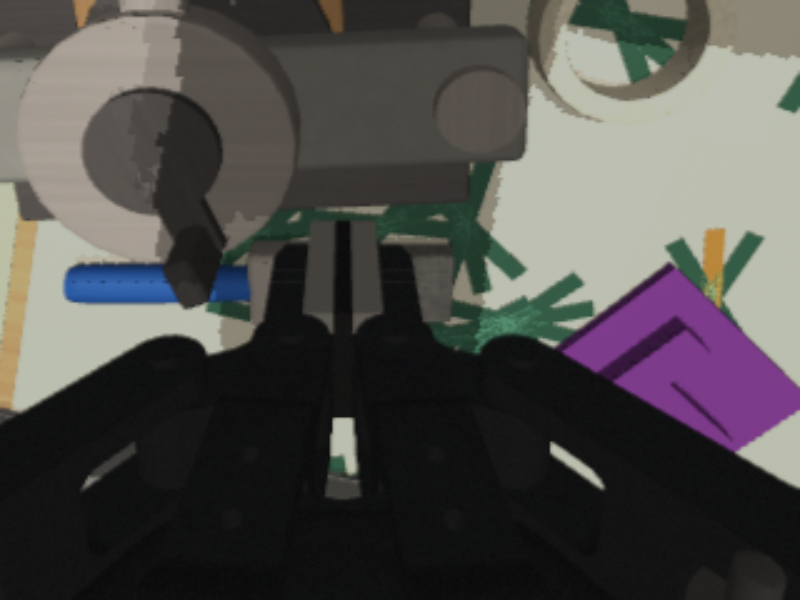

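The fin stands just on the tool's −y side of the fingers (crop ~(195,265); fingers at ~(345,240)), the way is clear. I'll go down and push.

Call:
arm_command(
  travel=[
    [0, 0, 0.65],
    [0, 0, 0.65],
    [0, 0, 0],
    [-0.15, -0.35, 0],
    [-0.15, -0.35, 0],
    [0, 0, 0],
  ],
  angular=[
    [0, 0, 0],
    [0, 0, 0],
    [0, 0, 0],
    [0, 0, 0],
    [0, 0, 0],
    [0, 0, 0],
  ],
)

```text
t: 3.87
ee_pos: [581.6, 136.7, 171.5]
tcp_rot: [0.002, -0.122, 0.993, -0.0]
ft_force: [0.3, -0.2, 0.0]
width: 0.4
grip_force: 0.0
```

Call:
arm_command(
  travel=[
    [-0.15, -0.15, 0],
    [-0.15, -0.15, 0],
    [-0.12, -0.15, 0],
    [-0.12, -0.15, 0],
    [0, 0, 0],
  ],
  angular=[
    [0, 0, 0.4],
    [0, 0, 0.4],
    [0, 0, 0.4],
    [0, 0, 0.4],
    [0, 0, 0],
  ],
)

```text
t: 4.28
ee_pos: [596.3, 125.3, 170.6]
tcp_rot: [0.0, -0.037, 0.999, 0.0]
ft_force: [-0.2, 0.8, 0.9]
width: -0.2
grip_force: 0.4
```

```bash
python3 - <<'E'
from h import *
to([594,128.5,169])
to([602.7,115.1,169])
E
```

```text
t 4.28 ee [596.3 125.3 170.6] yaw_y 94.3 q6 -1.55 F [-0.2  0.8  0.9] tool units [0.08 0.13 0.06]
t 4.28 ee [596.3 125.3 170.6] yaw_y 94.3 q6 -1.55 F [-0.2  0.8  0.9] tool units [-0.23 -0.43  0.06]
```

Call:
arm_command(
  travel=[
    [-0.08, -0.15, 0],
    [-0.08, -0.15, 0],
    [-0.07, -0.13, 0],
    [0, 0, 0],
  ],
  angular=[
    [0, 0, 0.7],
    [0, 0, 0.7],
    [0, 0, 0.7],
    [0, 0, 0],
  ],
)

```text
t: 4.62
ee_pos: [601.7, 115.1, 170.4]
tcp_rot: [0.0, 0.072, 0.997, 0.0]
ft_force: [-3.0, 2.6, 0.3]
width: -0.2
grip_force: 1.1
```

```bash
python3 - <<'E'
from h import *
to([602.7,115.1,169])
c=cap('wrist','w3.png')
cv2.imwrite('pics/w3c.png',cv2.resize(c['image'][100:350,180:500,::-1],(800,600)))
E
```

```text
t 4.62 ee [601.7 115.1 170.4] yaw_y 81.7 q6 -1.35 F [-3.   2.6  0.3] tool units [-0.04  0.01  0.06]
```

View pics/w3c.png

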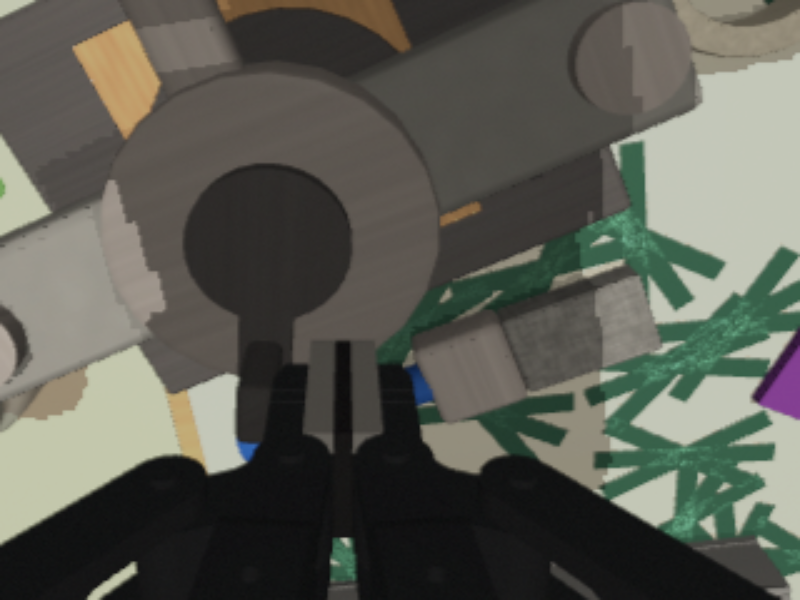

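The lever now points straight down in the image (fin ~(265,390)) with the bar at upper left (180,40), so the lever is at about 0.8. I'll push a little further to feel the stop.

Call:
arm_command(
  travel=[
    [0, -0.1, 0],
    [0, 0, 0],
  ],
  angular=[
    [0, 0, 0],
    [0, 0, 0],
  ],
)

```text
t: 4.83
ee_pos: [601.5, 112.8, 170.3]
tcp_rot: [0.001, 0.07, 0.998, 0.0]
ft_force: [-0.5, 2.0, 1.6]
width: -0.0
grip_force: 1.2
```

Call:
arm_command(
  travel=[
    [0, -0.08, 0],
    [0, 0, 0],
  ],
  angular=[
    [0, 0, 0],
    [0, 0, 0],
  ],
)

```text
t: 5.0
ee_pos: [601.1, 110.8, 170.2]
tcp_rot: [0.0, 0.07, 0.998, 0.0]
ft_force: [-1.1, 2.8, 1.5]
width: -0.2
grip_force: 1.6
```

Call:
arm_command(
  travel=[
    [0, -0.08, 0],
    [0, 0, 0],
  ],
  angular=[
    [0, 0, 0],
    [0, 0, 0],
  ],
)

```text
t: 5.17
ee_pos: [600.8, 109.0, 170.2]
tcp_rot: [0.0, 0.07, 0.998, 0.0]
ft_force: [-0.3, 5.1, 2.2]
width: -0.4
grip_force: 2.8
```

Call:
arm_command(
  travel=[
    [0, -0.08, 0],
    [0, 0, 0],
  ],
  angular=[
    [0, 0, 0],
    [0, 0, 0],
  ],
)

```text
t: 5.33
ee_pos: [600.6, 107.9, 170.2]
tcp_rot: [0.001, 0.071, 0.998, 0.001]
ft_force: [-1.0, 11.5, 2.4]
width: -0.3
grip_force: 5.9
```

The stop has been felt at 11.5 N. I'll back off, rise and look.

Call:
arm_command(
  travel=[
    [0, 0.4, 0],
    [0, 0.4, 0],
    [0.3, 0, -0.9],
    [0.6, 0, -0.9],
    [1, 0, -0.4],
    [1, 0, 0],
    [1, 0, 0],
    [0, 0, 0],
  ],
  angular=[
    [0, 0, 0],
    [0, 0, 0],
    [0, 0, -0.8],
    [0, 0, -0.8],
    [0, 0, -0.8],
    [0, 0, -0.8],
    [0, 0, -0.5],
    [0, 0, 0],
  ],
  hand=-0.3,
)

```text
t: 6.0
ee_pos: [502.9, 120.2, 225.1]
tcp_rot: [-0.001, -0.125, 0.992, -0.0]
ft_force: [0.7, 0.1, 0.2]
width: 55.5
grip_force: 0.0
```

```bash
python3 - <<'E'
from h import *
to([448.5,74,230])
c=cap('wrist','w4.png');W=world(c);z=W[...,2]
m=((z>172)&(z<186)).astype(np.uint8);n,l,s,ce=cv2.connectedComponentsWithStats(m)
for i in range(1,n):
    if s[i,4]>30: print(s[i],W[l==i].mean(0).round(1))
m=(z>160)&(z<176)&(np.hypot(W[...,0]-569.5,W[...,1]-103.3)<45)
print(m.sum(),W[m].mean(0))
print(status.get_obs()['width'])
c=cap('top');W=world(c);z=W[...,2]
m=(z>160)&(z<176)&(np.hypot(W[...,0]-569.5,W[...,1]-103.3)<45);print(m.sum(),W[m].mean(0))
E
```

```text
t 6.00 ee [502.9 120.2 225.1] yaw_y 104.3 q6 -1.71 F [0.7 0.1 0.2] tool units [ 2.57 -1.25 -0.19]
[ 293  117   36   37 1054] [444.8 101.9 179.2]
76 [593.00285344  94.94748213 168.53376422]
55.75247243887494
0 [nan nan nan]<stdin>:11: RuntimeWarning: Mean of empty slice.
  ret = um.true_divide(
```

View pics/w4.png

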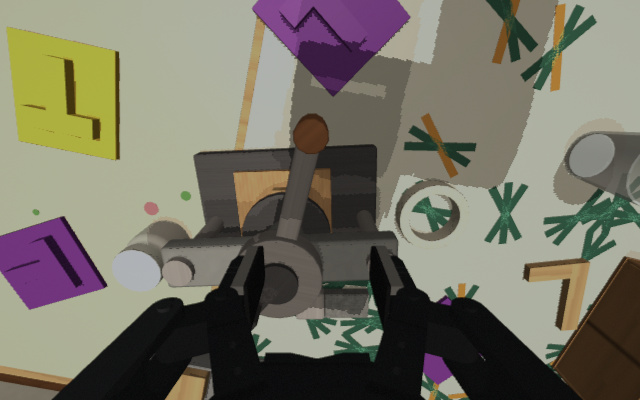

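The view shows the knob at (311,133) and the handle turned a little clockwise with the lever; the lever is at its stop on the clockwise side. Now I'll straddle the knob.

Call:
arm_command(
  travel=[
    [0.8, -0.05, 0],
    [0.8, -0.05, 0],
    [0.8, -0.03, 0],
    [0, 0, 0.4],
    [0, 0, 0.4],
    [0, 0, 0],
  ],
  angular=[
    [0, 0, 0],
    [0, 0, 0],
    [0, 0, 0],
    [0, 0, 0],
    [0, 0, 0],
    [0, 0, 0],
  ],
  hand=0.1,
)

```text
t: 6.6
ee_pos: [449.5, 102.6, 203.6]
tcp_rot: [-0.001, -0.122, 0.993, -0.0]
ft_force: [0.3, -0.1, -0.1]
width: 38.5
grip_force: 0.0
```

```bash
python3 - <<'E'
from h import *
to([445,102,157])
c=cap('wrist','w5.png');W=world(c);z=W[...,2]
m=((z>172)&(z<183)).astype(np.uint8);n,l,s,ce=cv2.connectedComponentsWithStats(m)
for i in range(1,n):
    if s[i,4]>30: print(s[i],W[l==i].mean(0).round(1),W[l==i].min(0).round(),W[l==i].max(0).round())
print(status.get_obs()['width'])
E
```

```text
t 6.60 ee [449.5 102.6 203.6] yaw_y 104.0 q6 -1.73 F [ 0.3 -0.1 -0.1] tool units [0.18 0.02 1.86]
[ 299  217   36   37 1063] [443.5 101.5 178.7] [434.  91. 172.] [456. 112. 182.]
38.37604892053603
```

View pics/w5.png

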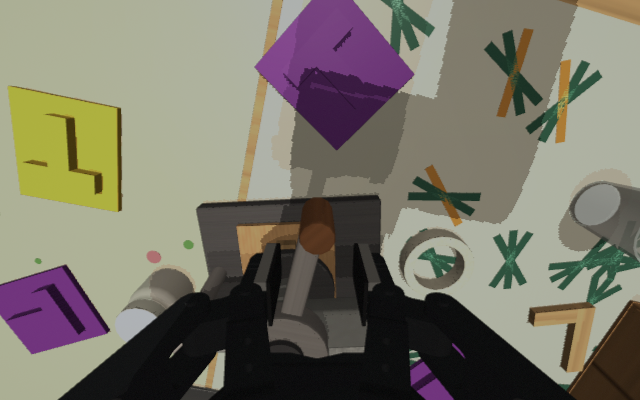

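The knob is centred between the fingers (image ~(317,235)). I'll go down over it.

Call:
arm_command(
  travel=[
    [0.2, 0.02, 0.6],
    [0, 0, 0.6],
    [0, 0, 0.6],
    [0, 0, 0],
    [0, 0, 0],
    [0, 0, 0],
  ],
  angular=[
    [0, 0, 0],
    [0, 0, 0],
    [0, 0, 0],
    [0, 0, -1],
    [0, 0, -1],
    [0, 0, -1],
  ],
)

```text
t: 7.15
ee_pos: [445.1, 102.0, 159.8]
tcp_rot: [0.0, -0.278, 0.96, -0.0]
ft_force: [0.4, 0.7, 1.0]
width: 38.4
grip_force: 0.0
```

Call:
arm_command(
  travel=[
    [0, 0, 0],
    [0, 0, 0],
    [0, 0, 0],
  ],
  angular=[
    [0, 0, 0],
    [0, 0, 0],
    [0, 0, 0],
  ],
  hand=0.3,
)

```text
t: 7.4
ee_pos: [444.6, 102.0, 160.0]
tcp_rot: [0.0, -0.274, 0.962, -0.0]
ft_force: [-0.5, -0.8, -0.0]
width: 29.7
grip_force: 0.0
```

Call:
arm_command(
  travel=[
    [0.27, -0.56, 0],
    [0.27, -0.56, 0],
  ],
  angular=[
    [0, 0, 0],
    [0, 0, 0],
  ],
)

```text
t: 7.57
ee_pos: [446.7, 71.3, 159.8]
tcp_rot: [-0.001, -0.275, 0.961, 0.001]
ft_force: [-1.4, 4.6, 3.3]
width: 29.8
grip_force: 2.5
```

```bash
python3 - <<'E'
from h import *
to([461.2,40.8,157])
E
```

```text
t 7.57 ee [446.7  71.3 159.8] yaw_y 122.0 q6 -2.12 F [-1.4  4.6  3.3] tool units [ 0.16 -1.34  0.11]
```

Call:
arm_command(
  travel=[
    [0, 0, 0],
    [0, 0, 0],
  ],
  angular=[
    [0, 0, 0],
    [0, 0, 0],
  ],
)

```text
t: 7.73
ee_pos: [447.8, 70.8, 159.9]
tcp_rot: [0.0, -0.275, 0.962, -0.0]
ft_force: [0.3, 0.8, 0.3]
width: 29.4
grip_force: 0.0
```

Call:
arm_command(
  travel=[
    [0.08, -0.32, 0],
    [0.08, -0.32, 0],
  ],
  angular=[
    [0, 0, 0],
    [0, 0, 0],
  ],
)

```text
t: 7.9
ee_pos: [452.5, 55.4, 159.8]
tcp_rot: [-0.0, -0.276, 0.961, 0.0]
ft_force: [-2.5, 1.5, 0.1]
width: 29.8
grip_force: 1.0
```

Call:
arm_command(
  travel=[
    [0.05, -0.32, 0],
    [0.05, -0.32, 0],
  ],
  angular=[
    [0, 0, 0],
    [0, 0, 0],
  ],
)

```text
t: 8.07
ee_pos: [459.4, 39.8, 159.8]
tcp_rot: [0.0, -0.276, 0.961, 0.0]
ft_force: [-2.6, 0.9, 0.1]
width: 29.6
grip_force: 1.1
```

It free-wheels at about 2 N. I'll carry on back.

Call:
arm_command(
  travel=[
    [-0.02, -0.43, 0],
    [-0.02, -0.43, 0],
    [-0.04, -0.43, 0],
    [-0.12, -0.42, 0],
    [-0.14, -0.42, 0],
    [-0.16, -0.4, 0],
    [-0.22, -0.37, 0],
    [0, 0, 0],
  ],
  angular=[
    [0, 0, 0],
    [0, 0, 0],
    [0, 0, 0],
    [0, 0, 0],
    [0, 0, 0],
    [0, 0, 0],
    [0, 0, 0],
    [0, 0, 0],
  ],
)

```text
t: 8.73
ee_pos: [514.9, -12.6, 159.8]
tcp_rot: [0.001, -0.276, 0.961, -0.0]
ft_force: [0.1, 0.9, -0.6]
width: 29.9
grip_force: 0.0
```

```bash
cat >> h.py <<'E'
A=np.array([569.5,103.3])
def phi():
    o=status.get_obs();d=o['ee_pos'][:2]-A;r=np.hypot(*d);f=np.arctan2(d[1],d[0])%(2*np.pi)
    t=np.array([np.sin(f),-np.cos(f)]) # clockwise tangent
    print('tool phi %.1f r %.1f cwF %.1f'%(np.degrees(f),r,-o['ft_force'][:2]@t));return f
def arc(deg,n=1,yawrate=0,corr=0):
    """tool units for a clockwise arc of deg in n rows from here, radius to 125"""
    o=status.get_obs();f=phi();M=rot(o['tcp_rot']);p=o['ee_pos'].copy()
    y=0;out=[]
    for k in range(1,n+1):
        g=f-np.radians(deg)*k/n
        q=np.array([*(A+125*np.array([np.cos(g),np.sin(g)])),p[2]])
        out.append((M.T@(q-p)/25).round(2).tolist());p=q
        M=M@R.from_rotvec([0,0,np.radians(6*yawrate)]).as_matrix()
    print(out)
E
python3 - <<'E'
from h import *
to([0,0,0])
arc(60,8,0.9)
c=cap('side','s1.png')
cv2.imwrite('pics/s1c.png',cv2.resize(c['image'][180:280,270:400,::-1],(780,600),interpolation=cv2.INTER_CUBIC))
E
```

```text
t 8.73 ee [514.9 -12.6 159.8] yaw_y 122.0 q6 -2.28 F [ 0.1  0.9 -0.6] tool units [17.21 11.36  6.35]
tool phi 244.8 r 128.1 cwF -0.3
[[0.21, 0.64, -0.0], [0.3, 0.58, -0.0], [0.27, 0.59, -0.0], [0.25, 0.6, -0.0], [0.23, 0.61, -0.0], [0.21, 0.62, -0.0], [0.18, 0.63, -0.0], [0.16, 0.63, -0.0]]
```

Call:
arm_command(
  travel=[
    [0.21, 0.64, 0],
    [0.3, 0.58, 0],
    [0.27, 0.59, 0],
    [0.25, 0.6, 0],
    [0.23, 0.61, 0],
    [0.21, 0.62, 0],
    [0.18, 0.63, 0],
    [0.16, 0.63, 0],
  ],
  angular=[
    [0, 0, 0.9],
    [0, 0, 0.9],
    [0, 0, 0.9],
    [0, 0, 0.9],
    [0, 0, 0.9],
    [0, 0, 0.9],
    [0, 0, 0.9],
    [0, 0, 0.9],
  ],
)

```text
t: 9.45
ee_pos: [441.3, 93.8, 159.8]
tcp_rot: [-0.001, 0.099, 0.995, -0.001]
ft_force: [-4.3, -7.6, 2.9]
width: 29.8
grip_force: 3.8
```

```bash
python3 - <<'E'
from h import *
to([0,0,0])
arc(30,6,0.5)
c=cap('side','s2.png')
a=cv2.imread('pics/s1.png');b=c['image'][:,:,::-1]
cv2.imwrite('pics/ss.png',cv2.resize(np.hstack([a[180:275,285:375],b[180:275,285:375]]),(800,422),interpolation=cv2.INTER_CUBIC))
E
```

```text
t 9.45 ee [441.3  93.8 159.8] yaw_y 78.6 q6 -1.31 F [-4.3 -7.6  2.9] tool units [16.55 -7.16  6.43]
tool phi 184.3 r 128.5 cwF 7.2
[[-0.04, 0.46, -0.0], [0.08, 0.43, -0.0], [0.07, 0.43, -0.0], [0.05, 0.43, -0.0], [0.04, 0.43, -0.0], [0.02, 0.44, -0.0]]
```

View pics/ss.png

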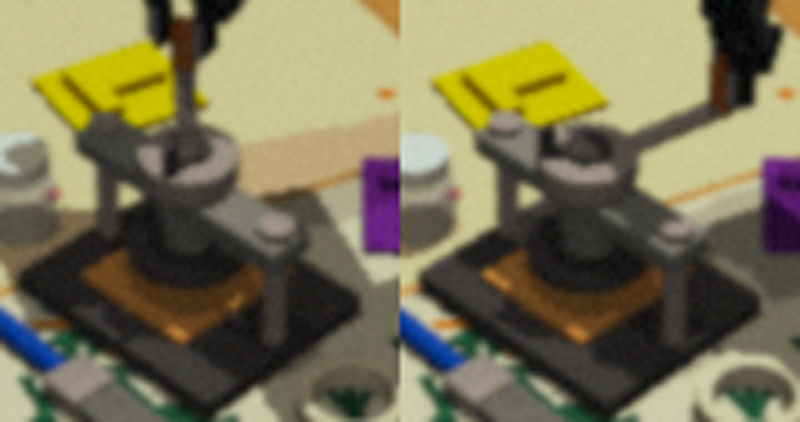

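The two side views show the handle swung back and forth and the plate (around (180,255) in the left one) now lower. It drives at ~7 N. I'll continue in gentle parts.

Call:
arm_command(
  travel=[
    [-0.04, 0.46, 0],
    [0.06, 0.43, 0],
    [0.06, 0.43, 0],
  ],
  angular=[
    [0, 0, 0.5],
    [0, 0, 0.5],
    [0, 0, 0.5],
  ],
)

```text
t: 9.75
ee_pos: [446.8, 126.3, 159.4]
tcp_rot: [-0.002, 0.176, 0.984, -0.001]
ft_force: [-9.7, -6.3, 1.6]
width: 29.7
grip_force: 4.4
```

Call:
arm_command(
  travel=[
    [0.05, 0.43, 0],
    [0.04, 0.43, 0],
    [0.02, 0.44, 0],
  ],
  angular=[
    [0, 0, 0.5],
    [0, 0, 0.5],
    [0, 0, 0.5],
  ],
)

```text
t: 10.0
ee_pos: [457.1, 157.3, 159.3]
tcp_rot: [-0.002, 0.253, 0.968, -0.001]
ft_force: [-7.6, -4.2, -0.2]
width: 29.9
grip_force: 3.7
```

```bash
python3 - <<'E'
from h import *
to([0,0,0])
arc(16,4,0.5)
arc(-40,6,-0.8)
E
```

```text
t 10.00 ee [457.1 157.3 159.3] yaw_y 60.7 q6 -0.86 F [-7.6 -4.2 -0.2] tool units [ 12.85 -14.41   6.47]
tool phi 154.3 r 124.8 cwF 7.1
[[0.02, 0.35, -0.0], [0.0, 0.35, -0.0], [-0.0, 0.35, -0.0], [-0.01, 0.35, -0.0]]
tool phi 154.3 r 124.8 cwF 7.1
[[-0.06, -0.58, 0.0], [-0.09, -0.57, 0.0], [-0.11, -0.57, 0.0], [-0.13, -0.57, 0.0], [-0.14, -0.56, 0.0], [-0.16, -0.56, 0.0]]
```

Call:
arm_command(
  travel=[
    [0.02, 0.22, 0],
    [0.0, 0.22, 0],
    [0, 0.22, 0],
  ],
  angular=[
    [0, 0, 0.4],
    [0, 0, 0.4],
    [0, 0, 0.4],
  ],
)

```text
t: 10.25
ee_pos: [465.5, 171.6, 159.3]
tcp_rot: [-0.002, 0.313, 0.95, -0.001]
ft_force: [-9.1, -2.9, -0.1]
width: 29.8
grip_force: 3.6
```

Call:
arm_command(
  travel=[
    [0.0, 0.22, 0],
    [0.0, 0.22, 0],
    [0, 0.22, 0],
  ],
  angular=[
    [0, 0, 0.4],
    [0, 0, 0.4],
    [0, 0, 0.4],
  ],
)

```text
t: 10.5
ee_pos: [475.8, 184.4, 159.2]
tcp_rot: [-0.002, 0.372, 0.928, -0.001]
ft_force: [-8.6, -1.2, 0.6]
width: 29.9
grip_force: 3.6
```

```bash
python3 - <<'E'
from h import *
to([0,0,0])
arc(-50,8,-0.9)
E
```

```text
t 10.50 ee [475.8 184.4 159.2] yaw_y 46.4 q6 -0.57 F [-8.6 -1.2  0.6] tool units [  8.67 -18.45   6.46]
tool phi 139.1 r 123.9 cwF 6.5
[[-0.01, -0.54, 0.0], [-0.06, -0.54, 0.0], [-0.07, -0.54, 0.0], [-0.08, -0.54, 0.0], [-0.09, -0.54, 0.0], [-0.1, -0.54, 0.0], [-0.1, -0.54, 0.0], [-0.11, -0.53, 0.0]]
```

Still at the unloaded force. I'll swing back for a second stroke.

Call:
arm_command(
  travel=[
    [0, -0.54, 0],
    [-0.06, -0.54, 0],
    [-0.07, -0.54, 0],
    [-0.08, -0.54, 0],
    [-0.09, -0.54, 0],
    [-0.1, -0.54, 0],
    [-0.1, -0.54, 0],
    [-0.11, -0.54, 0],
  ],
  angular=[
    [0, 0, -0.9],
    [0, 0, -0.9],
    [0, 0, -0.9],
    [0, 0, -0.9],
    [0, 0, -0.9],
    [0, 0, -0.9],
    [0, 0, -0.9],
    [0, 0, -0.9],
  ],
)

```text
t: 11.17
ee_pos: [447.2, 83.3, 159.9]
tcp_rot: [-0.0, 0.001, 1.0, 0.0]
ft_force: [-1.0, 0.6, -0.4]
width: 29.9
grip_force: 0.6
```

```bash
python3 - <<'E'
from h import *
to([0,0,0])
arc(-10,2,-0.9)
arc(6,3,0.3)
E
```

```text
t 11.17 ee [447.2  83.3 159.9] yaw_y 89.9 q6 -1.53 F [-1.   0.6 -0.4] tool units [17.88 -3.36  6.4 ]
tool phi 189.3 r 123.9 cwF -0.7
[[-0.05, -0.43, -0.0], [-0.09, -0.43, -0.0]]
tool phi 189.3 r 123.9 cwF -0.7
[[0.07, 0.17, 0.0], [0.02, 0.17, 0.0], [0.02, 0.17, 0.0]]
```

Call:
arm_command(
  travel=[
    [0.04, 0.25, 0],
    [0.02, 0.25, 0],
    [0.02, 0.17, 0],
    [0.02, 0.17, 0],
    [0.02, 0.17, 0],
  ],
  angular=[
    [0, 0, 0.3],
    [0, 0, 0.3],
    [0, 0, 0.3],
    [0, 0, 0.3],
    [0, 0, 0.3],
  ],
)

```text
t: 11.58
ee_pos: [446.2, 108.9, 159.9]
tcp_rot: [0.0, 0.082, 0.997, -0.0]
ft_force: [-1.6, -1.1, 0.4]
width: 29.9
grip_force: 0.7
```

```bash
python3 - <<'E'
from h import *
to([0,0,0])
arc(6,3,0.3)
E
```

```text
t 11.58 ee [446.2 108.9 159.9] yaw_y 80.6 q6 -1.31 F [-1.6 -1.1  0.4] tool units [16.9  -7.22  6.39]
tool phi 177.4 r 123.4 cwF 1.2
[[0.08, 0.17, -0.0], [0.02, 0.17, -0.0], [0.02, 0.17, -0.0]]
```

Still in the lost motion. Onward in 6° parts.

Call:
arm_command(
  travel=[
    [0.05, 0.17, 0],
    [0.02, 0.17, 0],
    [0.02, 0.17, 0],
  ],
  angular=[
    [0, 0, 0.3],
    [0, 0, 0.3],
    [0, 0, 0.3],
  ],
)

```text
t: 11.83
ee_pos: [446.8, 121.9, 160.0]
tcp_rot: [0.001, 0.129, 0.992, 0.0]
ft_force: [0.1, -0.5, -0.4]
width: 29.6
grip_force: 0.4
```

```bash
python3 - <<'E'
from h import *
arc(6,3,0.3)
E
```

```text
tool phi 171.4 r 124.1 cwF 0.5
[[0.05, 0.17, 0.0], [0.02, 0.17, 0.0], [0.01, 0.17, 0.0]]
```

Call:
arm_command(
  travel=[
    [0.02, 0.17, 0],
    [0.02, 0.17, 0],
    [0.02, 0.17, 0],
  ],
  angular=[
    [0, 0, 0.3],
    [0, 0, 0.3],
    [0, 0, 0.3],
  ],
)

```text
t: 12.08
ee_pos: [449.1, 134.5, 160.0]
tcp_rot: [0.001, 0.175, 0.984, 0.0]
ft_force: [1.5, -2.6, -0.1]
width: 29.7
grip_force: 1.4
```

```bash
python3 - <<'E'
from h import *
arc(4,2,0.3)
E
```

```text
tool phi 165.5 r 124.3 cwF 2.1
[[0.04, 0.17, 0.0], [0.01, 0.17, 0.0]]
```

Call:
arm_command(
  travel=[
    [0.03, 0.17, 0],
    [0.01, 0.17, 0],
    [0.01, 0.17, 0],
  ],
  angular=[
    [0, 0, 0.3],
    [0, 0, 0.3],
    [0, 0, 0.3],
  ],
)

```text
t: 12.33
ee_pos: [452.6, 146.4, 160.0]
tcp_rot: [0.0, 0.221, 0.975, -0.0]
ft_force: [-0.6, -6.1, 0.8]
width: 30.1
grip_force: 2.8
```

```bash
python3 - <<'E'
from h import *
arc(4,2,0.3)
E
```

```text
tool phi 159.8 r 124.6 cwF 5.9
[[0.03, 0.17, -0.0], [0.01, 0.17, -0.0]]
```

Call:
arm_command(
  travel=[
    [0.02, 0.17, 0],
    [0.01, 0.17, 0],
  ],
  angular=[
    [0, 0, 0.3],
    [0, 0, 0.3],
  ],
)

```text
t: 12.5
ee_pos: [455.6, 154.3, 160.0]
tcp_rot: [0.0, 0.252, 0.968, -0.0]
ft_force: [0.0, -6.2, 1.6]
width: 29.5
grip_force: 2.8
```

```bash
python3 - <<'E'
from h import *
arc(4,2,0.3)
E
```

```text
tool phi 155.9 r 124.8 cwF 5.6
[[0.02, 0.17, -0.0], [0.01, 0.17, -0.0]]
```

Call:
arm_command(
  travel=[
    [0.01, 0.17, 0],
    [0.01, 0.17, 0],
    [0.01, 0.17, 0],
  ],
  angular=[
    [0, 0, 0.3],
    [0, 0, 0.3],
    [0, 0, 0.3],
  ],
)

```text
t: 12.75
ee_pos: [461.2, 165.6, 159.9]
tcp_rot: [-0.0, 0.297, 0.955, -0.0]
ft_force: [-2.2, -5.9, 2.9]
width: 30.0
grip_force: 2.9
```

```bash
python3 - <<'E'
from h import *
arc(4,2,0.3)
E
```

```text
tool phi 150.1 r 124.9 cwF 6.2
[[0.01, 0.17, -0.0], [0.01, 0.17, -0.0]]
```

Call:
arm_command(
  travel=[
    [0.01, 0.17, 0],
    [0.01, 0.17, 0],
    [0.01, 0.17, 0],
  ],
  angular=[
    [0, 0, 0.3],
    [0, 0, 0.3],
    [0, 0, 0.3],
  ],
)

```text
t: 13.0
ee_pos: [467.9, 176.3, 159.9]
tcp_rot: [-0.0, 0.342, 0.94, -0.001]
ft_force: [-4.4, -4.4, 4.1]
width: 30.1
grip_force: 3.0
```

```bash
python3 - <<'E'
from h import *
arc(4,2,0.3)
arc(-50,8,-0.9)
E
```

```text
tool phi 144.3 r 125.1 cwF 6.1
[[0.01, 0.17, -0.0], [0.01, 0.17, -0.0]]
tool phi 144.3 r 125.1 cwF 6.1
[[-0.07, -0.54, 0.0], [-0.08, -0.54, 0.0], [-0.09, -0.54, 0.0], [-0.09, -0.54, 0.0], [-0.1, -0.54, 0.0], [-0.11, -0.53, 0.0], [-0.12, -0.53, 0.0], [-0.13, -0.53, 0.0]]
```

Call:
arm_command(
  travel=[
    [0.01, 0.17, 0],
    [0.01, 0.17, 0],
    [0.01, 0.17, 0],
  ],
  angular=[
    [0, 0, 0.3],
    [0, 0, 0.3],
    [0, 0, 0.3],
  ],
)

```text
t: 13.25
ee_pos: [475.6, 186.3, 159.9]
tcp_rot: [-0.0, 0.386, 0.923, -0.001]
ft_force: [-4.6, -7.4, 4.8]
width: 29.8
grip_force: 3.8
```

```bash
python3 - <<'E'
from h import *
arc(4,2,0.3)
E
```

```text
tool phi 138.5 r 125.3 cwF 8.5
[[-0.0, 0.18, -0.0], [0.01, 0.17, -0.0]]
```

Call:
arm_command(
  travel=[
    [0.01, 0.17, 0],
    [0.01, 0.17, 0],
  ],
  angular=[
    [0, 0, 0.3],
    [0, 0, 0.3],
  ],
)

```text
t: 13.42
ee_pos: [481.3, 192.4, 159.9]
tcp_rot: [-0.001, 0.415, 0.91, -0.001]
ft_force: [-6.2, -7.6, 5.8]
width: 29.8
grip_force: 4.4
```

```bash
python3 - <<'E'
from h import *
arc(-62,8,-1)
E
```

```text
tool phi 134.7 r 125.4 cwF 9.7
[[-0.11, -0.67, 0.0], [-0.11, -0.67, 0.0], [-0.13, -0.66, 0.0], [-0.15, -0.66, 0.0], [-0.17, -0.65, 0.0], [-0.19, -0.65, 0.0], [-0.21, -0.64, 0.0], [-0.23, -0.64, 0.0]]
```

The plate is bearing now (~+3.4 N). A little more, with room left before the handle's stop.

Call:
arm_command(
  travel=[
    [0.01, 0.17, 0],
  ],
  angular=[
    [0, 0, 0.3],
  ],
)

```text
t: 13.5
ee_pos: [484.2, 195.3, 159.9]
tcp_rot: [-0.001, 0.429, 0.903, -0.001]
ft_force: [-5.3, -7.8, 5.5]
width: 30.0
grip_force: 4.7
```

```bash
python3 - <<'E'
from h import *
phi()
E
```

```text
tool phi 132.8 r 125.5 cwF 9.2
```

Call:
arm_command(
  travel=[
    [0.01, 0.17, 0],
  ],
  angular=[
    [0, 0, 0.3],
  ],
)

```text
t: 13.58
ee_pos: [487.3, 198.1, 159.9]
tcp_rot: [-0.001, 0.443, 0.897, -0.001]
ft_force: [-6.7, -7.7, 6.6]
width: 29.6
grip_force: 4.9
```

```bash
python3 - <<'E'
from h import *
phi()
E
```

```text
tool phi 130.9 r 125.5 cwF 10.1
```

Call:
arm_command(
  travel=[
    [0.01, 0.17, 0],
  ],
  angular=[
    [0, 0, 0.3],
  ],
)

```text
t: 13.67
ee_pos: [490.4, 200.9, 159.9]
tcp_rot: [-0.001, 0.457, 0.889, -0.001]
ft_force: [-8.6, -7.8, 6.5]
width: 30.0
grip_force: 5.2
```

```bash
python3 - <<'E'
from h import *
phi();to([0,0,0])
E
```

```text
tool phi 129.0 r 125.6 cwF 11.6
t 13.67 ee [490.4 200.9 159.9] yaw_y 35.6 q6 -0.36 F [-8.6 -7.8  6.5] tool units [  4.89 -20.61   6.46]
```

About 5 N above unloaded: firm and clear of crushing. I'll let go and rise.

Call:
arm_command(
  travel=[
    [0, -0.16, 0],
    [0, 0, 0],
    [0, 0, 0],
    [0, 0, -0.6],
    [0, 0, -1],
    [0, 0, -1],
    [0, 0, -1],
    [0, 0, 0],
  ],
  angular=[
    [0, 0, 0],
    [0, 0, 0],
    [0, 0, 0],
    [0, 0, 0],
    [0, 0, 0],
    [0, 0, 0],
    [0, 0, 0],
    [0, 0, 0],
  ],
  hand=0,
)

```text
t: 14.33
ee_pos: [490.1, 199.8, 254.3]
tcp_rot: [0.003, 0.457, 0.89, 0.003]
ft_force: [0.0, 0.3, 0.2]
width: 42.6
grip_force: 0.0
```

```bash
python3 - <<'E'
from h import *
to([0,0,0])
a=cap('side')['image'][180:275,285:375,::-1];t=cap('top')['image'][145:240,225:350,::-1]
cv2.imwrite('pics/end.png',cv2.resize(np.hstack([a,t]),(800,354),interpolation=cv2.INTER_CUBIC))
E
```

```text
t 14.33 ee [490.1 199.8 254.3] yaw_y 35.7 q6 -0.36 F [0.  0.3 0.2] tool units [  4.97 -20.66  10.  ]
```

View pics/end.png

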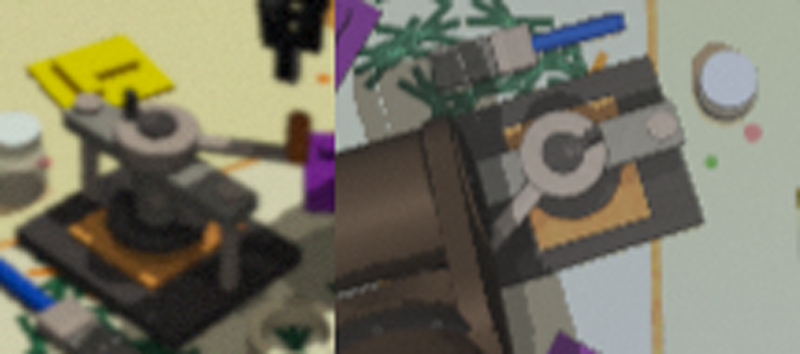

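The plate sits down on the letter, the lever (px (595,138)) stands ~0.4 rad clockwise of opposite the handle, i.e. at tighten, the gripper is clear, and the brush, jar and tape around the press look undisturbed.

```bash
python3 -c "
from plant import job
print(job.job_done())"
```

```text
the job is handed in; nothing more can be done
None
```

I threw the lever to tighten, checked that the handle ran free going back about 60°, and pressed the letter to about 5 N above the unloaded force (firm is about 3.5 N, crushed about 8 N); the gripper is clear and the job is handed in at about 14 s, though no verdict came back.

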